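Load a T-foot bracket in a drilling fixture and clamp it

ROBOT

A 6-joint arm with a two-finger parallel gripper is mounted at the origin on a cart in front of the work surface, level with it; the furniture and walls round the work are solid. World frame = base frame: x ahead of the robot, y to its left, z up, the work surface at z = 0. Lengths are in m, angles in rad, forces in N, time in s.
With the tool pointing down it reaches from about 0.325 to 0.9 m from the base axis. Payload 6.1 kg.
Tool frame: the origin (TCP) lies midway between the tips of the shut fingers; the grasp point (between the pads) lies 19 mm behind it; x points along the fingers, y is the direction in which the jaws open and shut, and the axes are right-handed (so a half turn about x gives the same grasp; the last joint's range is limited). The gripper opens to 85 mm and grips with 20 to 120 N. Pads are 22 mm wide; open, the fingers measure 114 mm over their backs; the gripper's body (76 mm by 85 mm) begins 54 mm behind the grasp point. The pads swing forward as they close: fully open they stand 13 mm farther back than shut.
Start: joints at [-1.36, 0.22, 1.526, -0, 1.395, -0.126], TCP at [0.207, -0.59, 0.231] pointing down, gripper open.
Joint ranges: [-2.98, 2.98], [-0.91, 2.08], [0.09, 2.57], [-1.24, 4.39], [0.2, 2.65], [-2.68, 2.68]. Speed limits (rad/s): [2.57, 2.57, 3.01, 3.14, 3.14, 3.14].

INTERFACE

Orientations are given as [roll, pitch, yaw] about the fixed x, y, z axes, in that order (R = Rz(yaw) Ry(pitch) Rx(roll)).
In Python, from plant import movep, move_l, set_joints, gripper_to, hold, inverse_kinematics, observe, get_image, get_calibration, Unreachable, job_done gives the robot as it stands. Calls block until the motion is done:
- movep(position, orientation): joint-space move of the TCP to a pose.
- move_l(position, feed=0.15, rotation=None, max_force=None): straight line of the TCP; rotation=None keeps the orientation; feed is the mean speed in m/s. With max_force (N) it stops when the force on the tool has changed by that much, and returns True; else False.
- set_joints(angles): joint-space move.
- gripper_to(opening, f_grip=None): finger opening in m; f_grip is the grip in N (None keeps the last); returns when the fingers have stopped.
- hold(seconds).
- inverse_kinematics(position, orientation): joint angles nearest the present ones, or None.
- observe(): the state.
- get_image(name): name is "scene" or "top" or "wrist"; returns (picture, depth): 420x560x3 uint8, red, green, blue; 420x560 float32, m along the optical axis (not along the pixel's ray), 0 where there is no reading.
- get_calibration(name): a dict with "intrinsics" (3x3 intrinsics, pixels), "world_from_camera" (4x4, takes a point from camera to world coordinates). Camera axes: x right, y down, z forward; pixel columns grow to the right and rows downward; lengths in m; the calibration is good to about 2 mm. A picture is of the moment at which its call begins: read the wrist's pose just before it. get_calibration takes no time and is no camera call; for the wrist camera it gives the pose at the moment of the call.
A pose or a line that the arm cannot do raises Unreachable and nothing moves.
- job_done(): hands the job in, once; it reports no verdict.
The state is a dict: "time_s": time; "q": joint angles; "joint_velocities": joint speeds; "joint_torque": joint torques, N m; "eef_pos": TCP position; "tcp_rot": TCP orientation; "ft_force": force on the tool from outside, world axes, zero at the start; "torque": the same for the moment, N m; "opening": finger opening in m.
Only numpy, scipy, OpenCV 4.12 (cv2) and the standard library are available. Lean on these libraries where they do the work, as an engineer would, in place of code of your own. Each camera call takes 0.05 s, during which the arm holds its last target. There are 200 camera calls.

TASK

Load the aluminium bracket into the drilling fixture: bring its T-shaped foot into the track from the open end, slide it fully home against the end stop, then let go and turn the crank clockwise until the jaw is tight against the bracket. Leave it clamped, and leave the oil can and the small brass tin where they stand.

Things in the scene. Friction and masses are not known exactly. Their poses are not given: they have to be found in the camera images.
- fixture: Fixed drilling fixture: grey base plate 190 x 210 mm (x, y), 12 mm thick, origin under its centre on the bench. An aluminium track with lips over its slot runs along y, 50 mm to the -x side of the origin, its end stop (36 mm above the track floor) at -y. A blue housing, top 56 mm above the bench, carries the crank on the +x side; the jaw lies between housing and track.
- track_mouth (a point): Centre of the track's open end on its floor (12 mm above the bench); axes as the fixture's, +y points out. Under the lips the slot is 47 mm wide, 12.5 high; between them 31 wide; lip tops 18.5 above the floor. Before the mouth the plate goes on level for 70 mm, an apron to set the bracket down on, with two flared guides (10 high, 28 long, over 55 mm apart at the wide end).
- track_home (a point): Point on the track floor under the bracket's centre when it stands home against the end stop; 90 mm from track_mouth towards -y. The lips cover 120 mm from mouth to stop. Axes as the fixture's.
- bracket: Loose aluminium bracket, about 0.35 kg, standing on its foot; origin at the centre of the underside. Inverted-T section along its y axis: foot 44 (x) x 60 (y) x 10 mm, upright stem 24 (x) x 60 (y) mm up to 90 mm height. Same either way round: either end may enter first.
- bracket_mid (a point): Centre of the bracket, 45 mm above its underside. Best gripped across the 24 mm stem (its x) about 20 to 25 mm above this point, so that the fingers stay above the rails and the jaw.
- jaw: Steel jaw with rubber face, 50 mm wide (fixture y), top 52 mm above the bench, on the track's +x side at the home place; slides to fixture -x as the crank turns. Origin on its face, mid-width, near the lower edge. At crank 0 its face stands 16 mm from the stem of a home bracket. Crank it only once the bracket is home.
- crank (a joint): Crank angle in rad, 0 to 3.1 (end stop), grows clockwise seen from above; starts at 0 to 0.8. It drives the jaw 6 mm a radian; the jaw meets the bracket at about 2.4 to 2.9 and is tight at 3.0 to 3.1. It takes about 2.5 N at the handle to turn and stays where it is left, also under clamping load.
- crank_axis (a point): Point on the crank's upright axis, at the height of crank_handle. The handle circles it at 50 mm radius: at crank angle q it lies at fixture x = +50 sin q, y = +50 cos q mm from here.
- crank_handle (a point): Middle of the crank's upright black handle, a freely spinning round grip 16 mm in diameter and 47 mm tall (25 mm above its lower end, under which the crank arm lies; 97 mm above the bench). Its own yaw means nothing.
- oil_can: Brass oil can, 74 mm in diameter and 186 mm tall with a thin spout, loose bystander; origin at the centre of its underside.
- brass_tin: Small open brass tin, 58 mm in diameter and 39 mm tall, loose bystander; origin at the centre of its underside.
Mind the look-alikes: they are no part of the job. Leave any green or turquoise look-alike of the bracket alone.

How it is judged:
On the way, in this order (a step that is already met when the one before it is completed fails the run):
1. the bracket's foot is in the track under the lips and home against the end stop, with the jaw still clear of it (y of bracket in the frame of track_home between -0.003 and 0.003 m and x of bracket in the frame of track_home between -0.003 and 0.003 m and z of bracket in the frame of track_home below 0.0035 m and contact force between jaw and bracket below 0.5 N), for 0.2 s.
2. the jaw presses on the home bracket (contact force between jaw and bracket above 3 N), for 0.2 s.
At the end, for the whole second after the job is handed in: The bracket stands upright (within 0.06 rad) in the track under the lips, within 3 mm of the end stop and 3.5 mm of the centre line, at rest, and the jaw presses on it with more than 3 N (y of bracket in the frame of track_home between -0.003 and 0.003 m and x of bracket in the frame of track_home between -0.0035 and 0.0035 m and z of bracket in the frame of track_home below 0.0035 m and angle between the y axis of bracket and the y axis of fixture, either way round below 0.08 rad and angle between bracket's own z axis and vertical below 0.06 rad and contact force between jaw and bracket above 3 N and linear speed of bracket below 0.01 m/s); the robot touches nothing.
It fails at once if the oil can or the brass tin is moved more than 30 mm or tipped (distance of any of oil_can, brass_tin from where it was at the start of the episode above 0.03 m or angle between any of oil_can, brass_tin's own z axis and vertical above 0.35 rad).
It also fails if it takes over 59 s, if anything falls off the work surface, if the arm or the gripper's body presses on something with over 40 N, if the wrist force passes 120 N, or if a joint passes its speed limit or range.

## Working session

There is one attempt and no reset: what is moved stays moved. The work goes in short steps, each a Python script; the robot and the scene stay as the last script left them, time stands still between calls to the robot, and variables do not carry over. Pictures are saved under pics/ and viewed, about 8 in all and at most 12, crops included, and the job is handed in when it is done.

```bash
mkdir -p pics
cat > h.py <<'E'
import numpy as np, cv2
from plant import *
def snap(name,fn):
    c=get_calibration(name); im,d=get_image(name)
    cv2.imwrite('pics/'+fn+'.png',im[:,:,::-1]); np.savez('pics/'+fn+'.npz',im=im,d=d,K=c['intrinsics'],T=c['world_from_camera'])
    return im,d,np.array(c['intrinsics']),np.array(c['world_from_camera'])
def cloud(d,K,T):
    v,u=np.mgrid[:d.shape[0],:d.shape[1]]
    p=np.stack([(u-K[0,2])/K[0,0]*d,(v-K[1,2])/K[1,1]*d,d],-1)
    return p@T[:3,:3].T+T[:3,3]
E
python3 - <<'E'
from h import *
for n in('top','scene'):
    im,d,K,T=snap(n,n); print(n,K.tolist(),T.round(3).tolist(),(d>0).mean())
s=observe();print(s)
a=cv2.imread('pics/top.png');
E
```

```text
top [[541.7798160494698, 0.0, 276.78059024670364], [0.0, 541.7798160494698, 201.48612343027096], [0.0, 0.0, 1.0]] [[0.028, -0.985, 0.17, 0.307], [-1.0, -0.029, -0.002, -0.012], [0.007, -0.17, -0.985, 1.521], [0.0, 0.0, 0.0, 1.0]] 0.9960076530612245
scene [[440.70845140423813, 0.0, 282.51314724398065], [0.0, 440.70845140423813, 213.52597659762483], [0.0, 0.0, 1.0]] [[-0.614, -0.457, 0.644, -0.389], [-0.789, 0.374, -0.487, 0.701], [-0.018, -0.807, -0.591, 0.948], [0.0, 0.0, 0.0, 1.0]] 0.9955952380952381
{'time_s': 0.1, 'q': array([-1.36010573e+00,  2.21163193e-01,  1.52747193e+00, -2.60545234e-05,
        1.39470278e+00, -1.26092315e-01]), 'joint_velocities': array([-0.00043276, -0.00108349, -0.00387923,  0.00085592,  0.00015986,
       -0.00028743]), 'joint_torque': array([ 2.33458901e-03, -4.98250079e+01, -3.90544581e+01,  2.08212208e-05,
        5.72139194e-03,  2.31770980e-05]), 'eef_pos': array([ 0.2064128 , -0.58936447,  0.23031188]), 'tcp_rot': array([-1.68219624,  1.5690509 ,  1.79618391]), 'ft_force': array([ 0.11481218, -0.345056  ,  0.41609618]), 'torque': array([-0.01999949,  0.02199888,  0.02223325]), 'opening': 0.08550834792591572}
```

View pics/top.png

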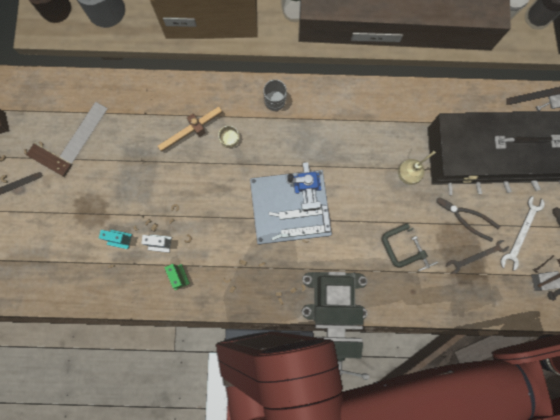

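View pics/scene.png

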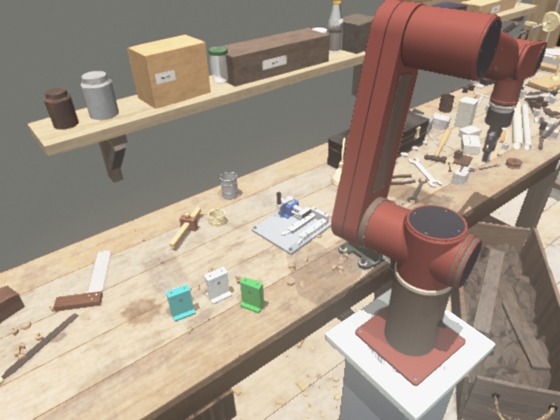

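The top view shows the aluminium bracket at (156,242) with turquoise at (115,238) and green at (175,275). The fixture is around (290,205) with the track mouth to the left (+y), the crank handle near (291,178), the tin at (229,137) and the oil can at (412,170).

Run:
```python
from h import *
z=np.load('pics/top.npz'); im,d,K,T=z['im'],z['d'],z['K'],z['T']
P=cloud(d,K,T); Z=P[...,2]
def box(u0,u1,v0,v1):
    m=np.zeros(Z.shape,bool); m[v0:v1,u0:u1]=1; return m
print('bench z',np.median(Z[300:310,100:200]),np.median(Z[190:230,170:240]))
# plate
m=box(240,340,160,250)&(Z>0.006)&(Z<0.02)
ma=box(240,340,160,250)&(Z>0.006)
pts=P[ma][:,:2].astype(np.float32); print('fixture rect',cv2.minAreaRect(pts))
# bracket
m=box(138,175,228,256)&(Z>0.075)
print('brkt top',m.sum(),cv2.minAreaRect(P[m][:,:2].astype(np.float32)),P[m].mean(0))
m=box(138,175,228,256)&(Z>0.005);print(cv2.minAreaRect(P[m][:,:2].astype(np.float32)))
for n,b in(('teal',(95,135,225,252)),('green',(160,190,258,295)),('tin',(215,245,122,152)),('can',(395,440,145,190))):
    m=box(*b)&(Z>0.03); print(n,P[m].mean(0).round(3),P[m].max(0).round(3),P[m].min(0).round(3))
m=box(280,300,168,188)&(Z>0.1); print('handle',m.sum(),P[m].mean(0))
cv2.imwrite('pics/crop.png',cv2.resize(im[155:255,235:345,::-1],None,fx=7,fy=6,interpolation=cv2.INTER_CUBIC)[:, :770])
```

```text
bench z 0.0005424336724952905 0.00024600199301094694
fixture rect ((0.4998382329940796, -0.05482065677642822), (0.3820778727531433, 0.28414055705070496), 2.2897322177886963)
brkt top 226 ((0.44077572226524353, 0.3112727403640747), (0.06267202645540237, 0.024115541949868202), 84.60326385498047) [0.44028099 0.30960226 0.09049679]
((0.4449801743030548, 0.3204498291015625), (0.07619884610176086, 0.10176324099302292), 2.2459521293640137)
teal [0.446 0.414 0.099] [0.464 0.456 1.521] [ 0.307 -0.012  0.03 ]
green [0.349 0.248 0.095] [0.381 0.276 1.521] [ 0.307 -0.012  0.031]
tin [0.743 0.129 0.071] [0.78  0.158 1.521] [ 0.307 -0.012  0.03 ]
can [ 0.664 -0.407  0.086] [ 0.74  -0.012  1.521] [ 0.307 -0.466  0.03 ]
handle 42 [ 0.60258673 -0.04515086  0.18297372]
```

View pics/crop.png

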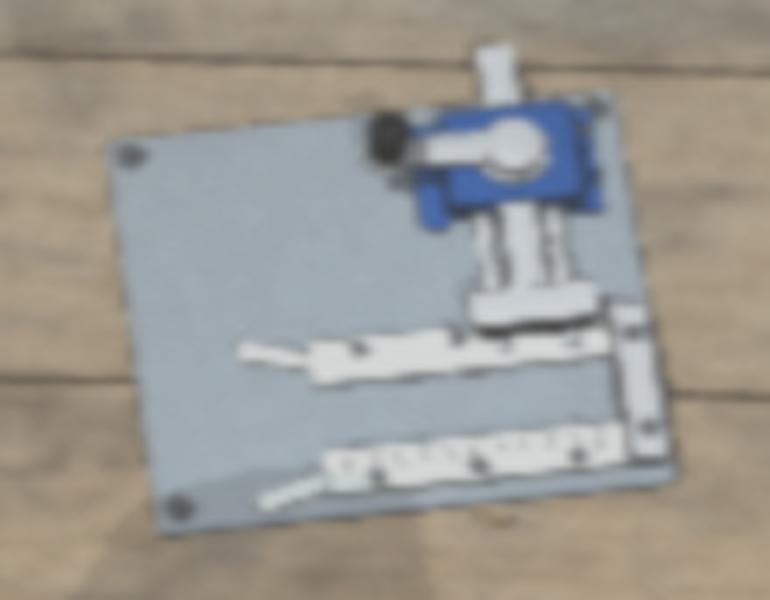

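```bash
cat >> h.py <<'E'
from scipy.spatial.transform import Rotation as R
def down(a):  # tool pointing down, jaw axis (tool y) along world angle a
    y=np.array([np.cos(a),np.sin(a),0]);x=np.array([0,0,-1.]);return R.from_matrix(np.c_[x,y,np.cross(x,y)]).as_euler('xyz')
E
python3 - <<'E'
from h import *
s=observe();T=np.array(get_calibration('wrist')['world_from_camera'])
Rt=R.from_euler('xyz',s['tcp_rot']).as_matrix()
print('cam in tool',(Rt.T@(T[:3,3]-s['eef_pos'])).round(3),(Rt.T@T[:3,:3]).round(2).tolist(),Rt.round(2).tolist())
for p in([.48,-.05,.3],[.44,.31,.3],[.44,.31,.1],[.45,-.1,.1]):
    for a in(.08,.08+np.pi): print(p,a,inverse_kinematics(p,down(a)))
z=np.load('pics/top.npz'); im,d,K,T=z['im'],z['d'],z['K'],z['T']
P=cloud(d,K,T); Z=np.where(d>0,P[...,2],-1)
def box(u0,u1,v0,v1):
    m=np.zeros(Z.shape,bool); m[v0:v1,u0:u1]=1; return m
m=(box(240,340,160,250)&(Z>0.006)&(Z<.07)).astype(np.uint8); m=cv2.morphologyEx(m,cv2.MORPH_OPEN,np.ones((7,7)))>0
print('fixture rect',cv2.minAreaRect(P[m][:,:2].astype(np.float32)))
for n,b in(('tin',(215,245,122,152)),('can',(395,440,145,190)),('handle',(280,300,168,188))):
    m=box(*b)&(Z>(.09 if n=='handle' else .03)); print(n,P[m].mean(0).round(3),P[m].max(0).round(3),P[m].min(0).round(3))
E
```

```text
cam in tool [-0.143  0.    -0.078] [[0.0, -0.3, 0.95], [1.0, -0.0, -0.0], [0.0, 0.95, 0.3]] [[-0.0, 0.33, -0.94], [0.0, -0.94, -0.33], [-1.0, -0.0, -0.0]]
[0.48, -0.05, 0.3] 0.08 [-0.26738989 -0.16528499  1.79248118  0.          1.51439646 -0.34738989]
[0.48, -0.05, 0.3] 3.221592653589793 None
[0.44, 0.31, 0.3] 0.08 [ 4.67213929e-01 -2.56146990e-02  1.66288449e+00 -4.44089210e-16
  1.50432287e+00  3.87213929e-01]
[0.44, 0.31, 0.3] 3.221592653589793 None
[0.44, 0.31, 0.1] 0.08 [ 4.67213929e-01  1.49614417e-01  1.86860689e+00 -4.44089210e-16
  1.12337135e+00  3.87213929e-01]
[0.44, 0.31, 0.1] 3.221592653589793 None
[0.45, -0.1, 0.1] 0.08 [-0.39001347 -0.03459478  2.06207945  0.          1.11410799 -0.47001347]
[0.45, -0.1, 0.1] 3.221592653589793 [-0.39001347 -0.03459478  2.06207945  0.          1.11410799  2.67157918]
fixture rect ((0.5551742315292358, -0.051318176090717316), (0.18968018889427185, 0.21000705659389496), 8.203181266784668)
tin [0.753 0.132 0.037] [0.78  0.158 0.046] [0.722 0.101 0.03 ]
can [ 0.67  -0.414  0.063] [ 0.74  -0.362  0.186] [ 0.63  -0.466  0.03 ]
handle [ 0.617 -0.047  0.115] [ 0.628 -0.039  0.126] [ 0.611 -0.055  0.095]<sys>:0: UserWarning: Gimbal lock detected. Setting third angle to zero since it is not possible to uniquely determine all angles.
```

```bash
python3 - <<'E' 2>/dev/null
from h import *
set_joints([-1.36,-.1,1.6,0,1.6,-.126]) if 0 else None
movep([.53,-.02,.36],down(.1))
hold(.3)
im,d,K,T=snap('wrist','w1'); print(K.tolist(),T.round(4).tolist(),(d>0).mean(),observe()['time_s'])
movep([.44,.35,.30],down(-.09)); hold(.3)
snap('wrist','w2'); print(observe()['time_s'])
a=cv2.imread('pics/w2.png');b=cv2.imread('pics/w1.png')
cv2.imwrite('pics/w2s.png',cv2.resize(a,None,fx=.7,fy=.7))
E
```

```text
[[309.21322036465176, 0.0, 278.20131537082466], [0.0, 309.21322036465176, 208.39410372627654], [0.0, 0.0, 1.0]] [[0.9951, 0.0945, 0.0295, 0.5231], [0.099, -0.949, -0.2994, 0.0563], [-0.0003, 0.3008, -0.9537, 0.5027], [0.0, 0.0, 0.0, 1.0]] 0.9961394557823129 2.825
4.6083
```

View pics/w1.png

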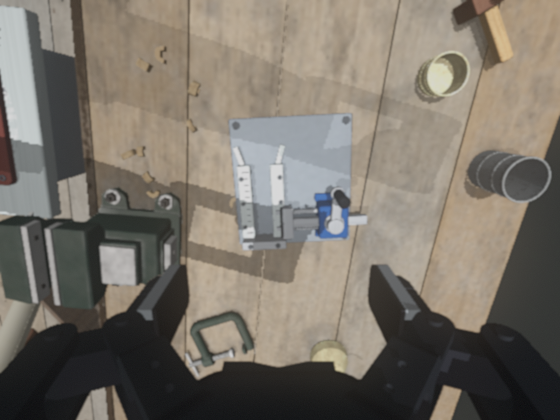

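View pics/w2.png

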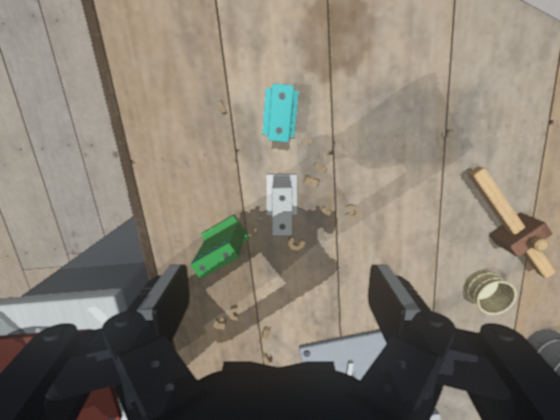

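w1 shows the plate with corners near (231,116), (352,113), (241,248) and (354,240), the rails around (247,200)/(278,190), and the handle top near (341,199). w2 shows the aluminium bracket at (283,205) between turquoise (281,112) and green (220,245).

```bash
python3 - <<'E' 2>/dev/null
from h import *
def load(f):
    z=np.load(f'pics/{f}.npz'); P=cloud(z['d'],z['K'],z['T']); return z['im'],np.where(z['d']>0,P[...,2],-1),P
def box(Z,u0,u1,v0,v1):
    m=np.zeros(Z.shape,bool); m[v0:v1,u0:u1]=1; return m
for f,fb,bb,hb in(('w1',(220,362,105,258),None,(330,352,183,212)),('top',(240,340,160,250),(138,175,228,256),(280,300,168,188)),('w2',None,(260,305,165,245),None)):
    im,Z,P=load(f)
    if fb:
        print(f,'bench',np.median(Z[box(Z,250,330,60,100)]) if f=='w1' else '')
        m=(box(Z,*fb)&(Z>0.006)&(Z<.075)).astype(np.uint8); m=cv2.morphologyEx(m,cv2.MORPH_OPEN,np.ones((7,7)))>0
        print(' plate rect',cv2.minAreaRect(P[m][:,:2].astype(np.float32)))
        # rails + stop: lip tops
        m=box(Z,*fb)&(abs(Z-.0305)<.004)
        n,l,st,c=cv2.connectedComponentsWithStats(m.astype(np.uint8))
        for i in range(1,n):
            if st[i,4]>25: q=P[l==i]; print(' lip',st[i].tolist(),q.mean(0).round(4),np.round(cv2.fitLine(q[:,:2].astype(np.float32),cv2.DIST_HUBER,0,.01,.01).ravel(),4))
        m=box(Z,*hb)&(Z>.105); print(' handle',m.sum(),P[m].mean(0).round(4),P[m].min(0).round(3),P[m].max(0).round(3))
        m=box(Z,*fb)&(abs(Z-.048)<.004);n,l,st,c=cv2.connectedComponentsWithStats(m.astype(np.uint8))
        for i in range(1,n):
            if st[i,4]>25: q=P[l==i]; print(' 48mm(stop/jaw)',st[i].tolist(),np.round(cv2.minAreaRect(q[:,:2].astype(np.float32))[0],4),cv2.minAreaRect(q[:,:2].astype(np.float32))[1:])
    if bb:
        m=box(Z,*bb)&(Z>.08); q=P[m]; print(f,'brkt',m.sum(),cv2.minAreaRect(q[:,:2].astype(np.float32)),q.mean(0).round(4),cv2.fitLine(q[:,:2].astype(np.float32),cv2.DIST_HUBER,0,.01,.01).ravel().round(4))
E
```

```text
w1 bench -0.0003932566415306149
 plate rect ((0.5617498159408569, -0.051561109721660614), (0.20040170848369598, 0.20939499139785767), 8.480114936828613)
 lip [237, 164, 48, 76, 1692] [ 0.507  -0.0805  0.0308] [ 0.3435  0.9392  0.5014 -0.0927]
 handle 158 [ 0.6186 -0.0472  0.1169] [ 0.611 -0.056  0.105] [ 0.628 -0.04   0.121]
 48mm(stop/jaw) [291, 204, 41, 25, 287] [ 0.5925 -0.0979] ((0.06955277919769287, 0.0322808139026165), 30.82326316833496)
 48mm(stop/jaw) [283, 207, 10, 7, 34] [ 0.5517 -0.0874] ((0.013876721262931824, 0.00776680838316679), 9.014629364013672)
 48mm(stop/jaw) [280, 214, 5, 24, 54] [ 0.5457 -0.1128] ((0.0061797709204256535, 0.037974730134010315), 5.993924617767334)
 48mm(stop/jaw) [349, 215, 13, 10, 121] [ 0.6577 -0.0924] ((0.01967434771358967, 0.014230323024094105), 5.709752559661865)
 48mm(stop/jaw) [242, 240, 45, 11, 370] [ 0.5207 -0.1507] ((0.07090325653553009, 0.014328837394714355), 8.796318054199219)
top bench 
 plate rect ((0.5551742315292358, -0.051318176090717316), (0.18968018889427185, 0.21000705659389496), 8.203181266784668)
 lip [278, 207, 44, 12, 200] [ 0.5328 -0.0752  0.0308] [ 0.1209 -0.9927  0.5328 -0.0752]
 lip [281, 224, 44, 13, 242] [ 0.4839 -0.0866  0.0308] [ 0.1471 -0.9891  0.4815 -0.0722]
 handle 37 [ 0.6178 -0.0469  0.1172] [ 0.611 -0.055  0.106] [ 0.628 -0.039  0.126]
 48mm(stop/jaw) [305, 193, 12, 18, 66] [ 0.5627 -0.109 ] ((0.02859230898320675, 0.04906482249498367), 83.68566131591797)
 48mm(stop/jaw) [322, 206, 8, 25, 95] [ 0.5196 -0.1493] ((0.06896258145570755, 0.014028992503881454), 8.138179779052734)
top brkt 217 ((0.4407317340373993, 0.3112729787826538), (0.0626508817076683, 0.024110382422804832), 84.45237731933594) [0.4406 0.3102 0.091 ] [0.0824 0.9966 0.4406 0.3102]
w2 brkt 977 ((0.4422757625579834, 0.31024548411369324), (0.06068461388349533, 0.02400524914264679), 85.23763275146484) [0.4425 0.3128 0.09  ] [0.0867 0.9962 0.4425 0.3128]
```

```bash
python3 - <<'E' 2>/dev/null
from h import *
z=np.load('pics/w1.npz'); P=cloud(z['d'],z['K'],z['T']); Z=P[...,2]
y0=np.radians(8.3); ex=np.array([np.cos(y0),np.sin(y0)]); ey=np.array([-ex[1],ex[0]])
o=np.array([.5555,-.0515]); m=np.zeros(Z.shape,bool); m[150:245,225:300]=1; m&=(abs(Z-.0305)<.003)
q=P[m][:,:2]-o; x,y=q@ex,q@ey
for s,lo,hi in(('L',-.09,-.05),('R',-.05,-.01)):
    k=(x>lo)&(x<hi)&(y<.03)&(y>-.08)
    X,Y=[],[]
    for b in np.arange(-.075,.03,.005):
        kk=k&(y>=b)&(y<b+.005)
        if kk.sum()>4: Y.append(b+.0025); X.append([x[kk].min(),x[kk].max()])
    X=np.array(X); print(s,[np.polyfit(Y,X[:,i],1).round(4) for i in(0,1)],np.median(X,0).round(4),'ymax',y[(x>lo)&(x<hi)].max().round(4))
# grasp
a=np.radians(-4.9)
movep([.4415,.3115,.17],down(a)); move_l([.4415,.3115,.05],feed=.08,max_force=15)
s=observe();print(s['eef_pos'],s['ft_force'])
gripper_to(.01,60); s=observe(); print(s['eef_pos'],s['opening'],s['ft_force'],s['time_s'])
move_l([.4415,.3115,.17],feed=.12); s=observe();print(s['opening'],s['ft_force'],s['time_s'])
E
```

```text
L [array([-0.0057, -0.0839]), array([-0.0035, -0.0649])] [-0.0839 -0.0648] ymax 0.0333
R [array([-0.0053, -0.033 ]), array([ 0.1293, -0.0149])] [-0.033  -0.0147] ymax 0.034
[0.44194249 0.31174382 0.05061351] [-0.9174481  -0.03502814  0.18283969]
[0.44162876 0.31161666 0.05019642] 0.023254859901853112 [-0.6922543  -0.15171843  1.46345048] 7.45
0.023441795622369633 [-0.11505251  0.13705944 -2.4471097 ] 8.6
```

```bash
cat >> h.py <<'E'
YAW=np.radians(8.55); EX=np.array([np.cos(YAW),np.sin(YAW)]); EY=np.array([-EX[1],EX[0]]); O=np.array([.5555,-.0515])
def F(x,y,z): return np.r_[O+EX*x+EY*y,z]
E
python3 - <<'E' 2>/dev/null
from h import *
movep(F(-.0495,.10,.17),down(YAW)); move_l(F(-.0495,.10,.085),feed=.1); hold(.3)
s=observe(); print(s['eef_pos'],F(-.0495,.10,.085),s['opening'],s['time_s'])
im,d,K,T=snap('wrist','w3'); P=cloud(d,K,T); Z=np.where(d>0,P[...,2],-1); q=P[...,:2]-O; x,y=q@EX,q@EY
for n,zl,zh,xl,xh,yl,yh in(('stem',.10,.135,-.09,-.01,.05,.15),('foot',.02,.055,-.1,0,.05,.15),('lipL',.0265,.0345,-.095,-.05,-.06,.03),('lipR',.0265,.0345,-.05,-.005,-.06,.03)):
    k=(Z>zl)&(Z<zh)&(x>xl)&(x<xh)&(y>yl)&(y<yh); 
    if k.sum()>5: print(n,k.sum(),np.percentile(x[k],[0,2,50,98,100]).round(4),np.percentile(y[k],[0,2,98,100]).round(4),np.median(Z[k]).round(4))
E
```

```text
[0.4920423  0.03996839 0.08551107] [0.49168287 0.04002936 0.085     ] 0.0237217173633076 10.9667
stem 11813 [-0.0899 -0.0772 -0.0486 -0.0203 -0.0101] [0.075  0.0793 0.1287 0.1294] 0.1254
foot 1440 [-0.0704 -0.07   -0.0483 -0.0268 -0.0262] [0.0898 0.0941 0.1287 0.1289] 0.0454
lipL 141 [-0.0757 -0.0755 -0.0732 -0.0711 -0.0709] [-0.0125 -0.0119  0.0105  0.0117] 0.0308
lipR 140 [-0.0256 -0.0254 -0.0233 -0.021  -0.021 ] [-0.0121 -0.0114  0.0104  0.0111] 0.0307
```

View pics/w3.png

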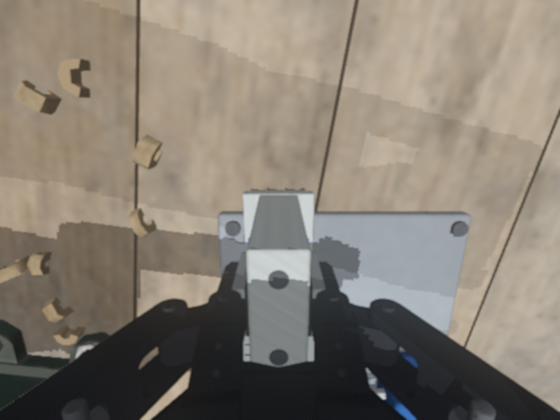

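The picture shows the bracket held squarely over the apron (stem top about (278,310), foot's rear edge at row 192), and the depth data agree with the tool pose to about 1 mm. I'll lower it and slide it in under force guard.

```bash
python3 - <<'E' 2>/dev/null
from h import *
def st(t):
    s=observe(); q=s['eef_pos'][:2]-O; print(t,(q@EX).round(4),(q@EY).round(4),s['eef_pos'][2].round(4),'f',s['ft_force'].round(1),s['opening'].round(4),s['time_s'])
X=-.0497
print(move_l(F(X,.10,.0626),feed=.06,max_force=10)); st('down')
for y,fd in((.055,.05),(.02,.04),(-.04,.05)):
    r=move_l(F(X,y,.0626),feed=fd,max_force=12); st(f'{y} {r}')
    if r: break
E
```

```text
True
```

```bash
cat >> h.py <<'E'
def st(t):
    s=observe(); q=s['eef_pos'][:2]-O; print(t,'xyz',np.round([q@EX,q@EY,s['eef_pos'][2]],4),'f',np.round(s['ft_force'],1),'m',np.round(s['torque'],2),round(float(s['opening']),4),s['time_s'])
E
python3 - <<'E' 2>/dev/null
from h import *
st('now')
E
```

```text
now xyz [-0.0503  0.1002  0.062 ] f [0.2 0.4 3.4] m [ 0.02 -0.05 -0.01] 0.0236 11.425
```

```bash
python3 - <<'E' 2>/dev/null
from h import *
X=-.0497
move_l(F(X,.10,.0631),feed=.03); st('up')
for y,fd in((.055,.05),(.02,.04),(-.045,.05)):
    r=move_l(F(X,y,.0631),feed=fd,max_force=12); st(f'{y} {r}')
    if r: break
E
```

```text
up xyz [-0.0502  0.1001  0.0623] f [ 0.2  0.5 -3.3] m [ 0.01  0.03 -0.02] 0.0236 11.675
0.055 False xyz [-0.0498  0.0552  0.063 ] f [-0.6 -0.  -3.3] m [ 0.   -0.05  0.04] 0.0231 12.725
0.02 False xyz [-0.0498  0.0202  0.063 ] f [ 0.4  0.2 -3.1] m [ 0.   -0.04  0.01] 0.0233 13.75
-0.045 False xyz [-0.0497 -0.0447  0.0631] f [-0.  -0.2 -2.7] m [ 0.03 -0.01  0.01] 0.0235 15.2
```

No side forces at all on the way in, so now home against the stop.

```bash
python3 - <<'E' 2>/dev/null
from h import *
X=-.0497
r=move_l(F(X,-.062,.0631),feed=.02,max_force=8); st(f'home {r}'); hold(.2); st('held')
im,d,K,T=snap('wrist','w4'); P=cloud(d,K,T); Z=np.where(d>0,P[...,2],-1); q=P[...,:2]-O; x,y=q@EX,q@EY
for n,zl,zh,yl,yh in(('stemtop',.095,.108,-.1,-.01),('foot',.018,.026,-.06,.0)):
    k=(Z>zl)&(Z<zh)&(x>-.08)&(x<-.02)&(y>yl)&(y<yh); 
    if k.sum()>5: print(n,k.sum(),np.percentile(x[k],[2,50,98]).round(4),np.percentile(y[k],[2,98]).round(4),np.median(Z[k]).round(4))
E
```

```text
home True xyz [-0.0504 -0.0546  0.0624] f [-0.5  0.  -2.9] m [ 0.02 -0.   -0.03] 0.0233 15.775
held xyz [-0.0506 -0.0544  0.0621] f [-0.1 -1.1  0.3] m [-0.15 -0.1  -0.08] 0.0233 15.975
stemtop 8809 [-0.0687 -0.0499 -0.0308] [-0.0755 -0.0258] 0.1022
foot 335 [-0.065  -0.0437 -0.0336] [-0.0403 -0.0256] 0.0221
```

View pics/w4.png

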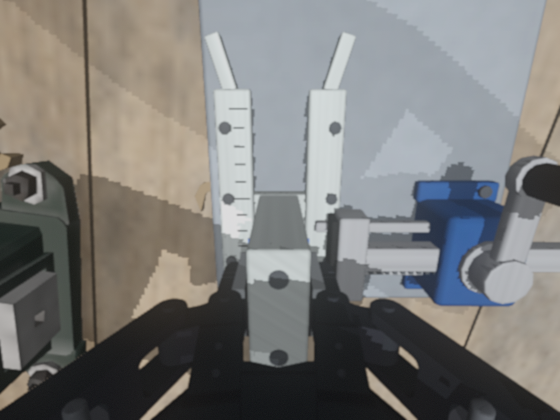

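w4 shows the bracket down the slot between the rails, rear foot end at row 193, and the jaw clear at (352,255) with hub at (498,278). The stop contact at y=-0.0546 agrees with the home place. Next I press once more, release, and measure the bracket and crank.

```bash
python3 - <<'E' 2>/dev/null
from h import *
X=-.0500
r=move_l(F(X,-.060,.0624),feed=.02,max_force=10); st(f'press {r}')
gripper_to(.05); st('open')
move_l(F(X,-.055,.16),feed=.15)
movep(F(.0,.035,.30),down(YAW)); hold(.3); st('look')
im,d,K,T=snap('wrist','w5'); P=cloud(d,K,T); Z=np.where(d>0,P[...,2],-1); q=P[...,:2]-O; x,y=q@EX,q@EY
def rep(n,zl,zh,xl,xh,yl,yh):
    k=(Z>zl)&(Z<zh)&(x>xl)&(x<xh)&(y>yl)&(y<yh)
    if k.sum()>5: print(n,k.sum(),'x',np.percentile(x[k],[1,50,99]).round(4),'y',np.percentile(y[k],[1,50,99]).round(4),'z',np.median(Z[k]).round(4),cv2.minAreaRect(np.c_[x[k],y[k]].astype(np.float32)))
rep('stemtop',.095,.108,-.08,-.02,-.11,-.01)
rep('stoptop',.044,.052,-.1,0,-.12,-.08)
rep('jawtop',.049,.055,-.045,.0,-.1,-.01)
rep('handletop',.112,.13,.0,.15,-.1,.1)
for a in np.arange(.05,.1,.005): rep(f'z{a:.3f}',a,a+.005,.0,.12,-.11,.05)
E
```

```text
press True xyz [-0.0506 -0.0548  0.0621] f [1.1 2.4 4.2] m [ 0.23 -0.12 -0.03] 0.0234 16.2583
open xyz [-0.0514 -0.0545  0.0612] f [-0.5 -0.3  0.8] m [ 0.04 -0.04  0.01] 0.05 16.6333
look xyz [-0.0008  0.0344  0.2985] f [-0.5  0.2 -0.2] m [ 0.    0.   -0.02] 0.0502 18.475
stemtop 938 x [-0.0613 -0.0493 -0.0379] y [-0.0843 -0.053  -0.0259] z 0.1021 ((-0.049563296139240265, -0.05518642067909241), (0.02395913377404213, 0.05986502021551132), 0.6002625226974487)
stoptop 169 x [-0.0394 -0.0264 -0.0139] y [-0.0985 -0.0911 -0.0815] z 0.048 ((-0.021061496809124947, -0.08993245661258698), (0.017882883548736572, 0.036841195076704025), 89.5089111328125)
jawtop 552 x [-0.0383 -0.0121 -0.0011] y [-0.0947 -0.0558 -0.0284] z 0.0523 ((-0.020680755376815796, -0.060665108263492584), (0.04082317650318146, 0.07333237677812576), 4.463437080383301)
handletop 183 x [0.0561 0.0634 0.0716] y [-0.014  -0.0052  0.0019] z 0.1187 ((0.06377294659614563, -0.00598528515547514), (0.015933476388454437, 0.016737958416342735), 5.373578071594238)
z0.050 507 x [0.0016 0.0391 0.112 ] y [-0.0821 -0.0552 -0.0291] z 0.0511 ((
[... 1060 characters left out ...]
-0.0089 -0.0007  0.0015] z 0.0825 ((0.06196964904665947, -0.0024781120009720325), (0.015636956319212914, 0.007292244583368301), 27.523847579956055)
z0.085 17 x [0.0567 0.06   0.0671] y [-0.0083 -0.0003  0.0015] z 0.0881 ((0.0602533183991909, -0.0023597157560288906), (0.014278867281973362, 0.005111790727823973), 42.64043045043945)
z0.090 19 x [0.056  0.0615 0.0694] y [-0.0066  0.0007  0.0015] z 0.0926 ((0.061850834637880325, -0.0013894801959395409), (0.014685103669762611, 0.005603807512670755), 23.611095428466797)
z0.095 18 x [0.0565 0.0599 0.0682] y [-0.008   0.0003  0.0009] z 0.0969 ((0.06088903918862343, -0.002067266497761011), (0.01479596272110939, 0.00523529015481472), 38.01470184326172)
```

View pics/w5.png

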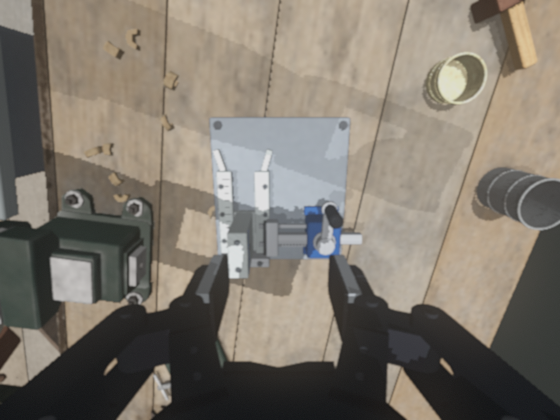

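w5 shows the bracket home between the rails at (238,240) and the fingers clear, with its measured centre at (-0.0496,-0.0552) against home at (-0.050,-0.055). The handle top is at (333,215) and the hub at (322,243), so the crank angle is about 0.06. Now I'll crank.

```bash
python3 - <<'E' 2>/dev/null
from h import *
A=np.array([.0597,-.0550]); r=.05; zt=.081
def C(q,z=zt): return F(A[0]+r*np.sin(q),A[1]+r*np.cos(q),z)
def ang():
    s=observe(); p=s['eef_pos'][:2]-O; v=np.array([p@EX,p@EY])-A; return np.arctan2(v[0],v[1])%(2*np.pi),np.hypot(*v)
movep(C(.064,.19),down(YAW)); print(move_l(C(.064),feed=.1,max_force=12)); st('down')
gripper_to(.005,40); st('grip')
for q in np.arange(.2,2.21,.2):
    h=move_l(C(q),feed=.07,max_force=25); st(f'{q:.2f} {h} ang {np.round(ang(),3)}')
    if h: break
E
```

```text
False
down xyz [ 0.0636 -0.0053  0.0819] f [ 1.2  0.2 -0.1] m [ 0.02 -0.03  0.03] 0.05 20.3583
grip xyz [ 0.0632 -0.0052  0.0817] f [-1.5  0.4  3.1] m [0.02 0.2  0.01] 0.015 20.7667
0.20 False ang [0.217 0.05 ] xyz [ 0.0705 -0.0062  0.0817] f [0.9 0.2 3.7] m [ 0.02 -0.11  0.03] 0.0144 21.0167
0.40 False ang [0.419 0.05 ] xyz [ 0.08   -0.0093  0.0816] f [ 1.7 -0.1  3.6] m [-0.1  -0.34  0.01] 0.015 21.3083
0.60 False ang [0.614 0.05 ] xyz [ 0.0885 -0.0141  0.0816] f [ 1.7 -0.8  4.2] m [-0.18 -0.16  0.02] 0.0146 21.6
0.80 False ang [0.813 0.05 ] xyz [ 0.0961 -0.0206  0.0816] f [ 1.1 -0.6  5.9] m [-0.2  -0.15  0.01] 0.0145 21.8917
1.00 False ang [1.012 0.05 ] xyz [ 0.1022 -0.0284  0.0816] f [ 0.6 -1.3  6.3] m [-0.15 -0.15  0.04] 0.0147 22.1833
1.20 False ang [1.211 0.05 ] xyz [ 0.1066 -0.0373  0.0816] f [0.9 0.4 6. ] m [-0.21 -0.05  0.01] 0.0145 22.475
1.40 False ang [1.41 0.05] xyz [ 0.1093 -0.047   0.0816] f [ 0.6 -0.7  5.5] m [-0.23 -0.05 -0.01] 0.015 22.7667
1.60 False ang [1.609 0.05 ] xyz [ 0.1099 -0.0569  0.0816] f [-0.4 -0.8  6.5] m [-0.16  0.02 -0.02] 0.0149 23.0583
1.80 False ang [1.808 0.05 ] xyz [ 0.1085 -0.0668  0.0816] f [ 0.3 -1.2  6.1] m [-0.18 -0.02  0.01] 0.0151 23.35
2.00 False ang [2.007 0.05 ] xyz [ 0.1052 -0.0763  0.0816] f [ 0.1 -1.4  6.2] m [-0.15  0.03 -0.02] 0.0147 23.6417
2.20 False ang [2.21 0.05] xyz [ 0.1    -0.085   0.0816] f [-0.1 -1.3  7.1] m [-0.13  0.06  0.06] 0.0148 23.9333
```

```bash
python3 - <<'E' 2>/dev/null
from h import *
A=np.array([.0597,-.0550]); r=.05; zt=.081
def C(q,z=zt): return F(A[0]+r*np.sin(q),A[1]+r*np.cos(q),z)
def ang():
    s=observe(); p=s['eef_pos'][:2]-O; v=np.array([p@EX,p@EY])-A; return np.arctan2(v[0],v[1])%(2*np.pi),np.hypot(*v)
for q in [2.35,2.5,2.6,2.7,2.8,2.9,3.0,3.06,3.1]:
    h=move_l(C(q),feed=.04,max_force=40); hold(.15); st(f'{q:.2f} {h} ang {np.round(ang(),3)}')
    if h: break
E
```

```text
2.35 False ang [2.359 0.05 ] xyz [ 0.0952 -0.0907  0.0816] f [0.8 0.7 6.8] m [ 0.01 -0.02  0.02] 0.0147 24.4167
2.50 False ang [2.512 0.05 ] xyz [ 0.0893 -0.0956  0.0815] f [ 0.2 -0.2  7.7] m [0.05 0.03 0.01] 0.0144 24.9
2.60 False ang [2.611 0.05 ] xyz [ 0.0852 -0.0984  0.0816] f [0.2 0.3 7.2] m [0.09 0.03 0.08] 0.0148 25.325
2.70 False ang [2.711 0.05 ] xyz [ 0.0807 -0.1007  0.0815] f [0.4 0.5 6.6] m [ 0.11  0.05 -0.01] 0.0146 25.75
2.80 False ang [2.809 0.05 ] xyz [ 0.0761 -0.1025  0.0815] f [-0.2  0.5  7.4] m [0.17 0.01 0.05] 0.0146 26.175
2.90 False ang [2.91 0.05] xyz [ 0.0712 -0.1039  0.0815] f [0.  1.5 7.8] m [ 0.22 -0.05 -0.03] 0.0147 26.6
3.00 False ang [2.985 0.05 ] xyz [ 0.0675 -0.1046  0.0816] f [4.9 2.7 4.4] m [ 0.4  -0.73  0.05] 0.0147 27.025
3.06 False ang [3.022 0.05 ] xyz [ 0.0657 -0.1049  0.0817] f [10.6  2.9  2.3] m [ 0.47 -1.39 -0.05] 0.0147 27.425
3.10 False ang [3.044 0.05 ] xyz [ 0.0646 -0.105   0.0818] f [12.3  3.3 -0.1] m [ 0.55 -2.01  0.05] 0.0151 27.825
```

```bash
python3 - <<'E' 2>/dev/null
from h import *
A=np.array([.0597,-.0550]); r=.05; zt=.081
def C(q,z=zt): return F(A[0]+r*np.sin(q),A[1]+r*np.cos(q),z)
def ang():
    s=observe(); p=s['eef_pos'][:2]-O; v=np.array([p@EX,p@EY])-A; return np.arctan2(v[0],v[1])%(2*np.pi),np.hypot(*v)
for q in [3.15,3.2,3.25]:
    h=move_l(C(q),feed=.03,max_force=30); hold(.3); st(f'{q:.2f} {h} ang {np.round(ang(),3)}')
    if h or ang()[0]>3.09: break
move_l(C(ang()[0]),feed=.03); hold(.2); st(f'relax {ang()}')
gripper_to(.05); st('open'); q=ang()[0]; move_l(C(q,.2),feed=.12)
movep(F(.0,.035,.30),down(YAW)); hold(.3); st('look')
im,d,K,T=snap('wrist','w6'); P=cloud(d,K,T); Z=np.where(d>0,P[...,2],-1); p=P[...,:2]-O; x,y=p@EX,p@EY
def rep(n,zl,zh,xl,xh,yl,yh):
    k=(Z>zl)&(Z<zh)&(x>xl)&(x<xh)&(y>yl)&(y<yh)
    if k.sum()>5: print(n,k.sum(),'z',np.median(Z[k]).round(4),cv2.minAreaRect(np.c_[x[k],y[k]].astype(np.float32)))
rep('stemtop',.095,.108,-.08,-.02,-.11,-.01)
rep('jawtop',.049,.055,-.045,.0,-.083,-.01)
rep('handletop',.112,.13,.0,.15,-.15,.1)
rep('arm',.07,.075,.0,.12,-.14,.05)
E
```

```text
3.15 False ang [3.078 0.05 ] xyz [ 0.0629 -0.1051  0.0818] f [16.1  3.9 -1.5] m [ 0.59 -2.46  0.06] 0.0148 28.375
3.20 False ang [3.11 0.05] xyz [ 0.0613 -0.1052  0.0819] f [19.6  4.2 -5.4] m [ 0.6  -3.03  0.03] 0.0149 28.925
relax (np.float64(3.0514168972650424), np.float64(0.05021884629604513)) xyz [ 0.0642 -0.105   0.0818] f [13.8  4.2  0.2] m [ 0.59 -2.    0.02] 0.0148 29.425
open xyz [ 0.0602 -0.1049  0.0801] f [ 0.1 -1.  -0. ] m [ 0.05 -0.02 -0.  ] 0.0501 29.8583
look xyz [-1.000e-04  3.420e-02  2.987e-01] f [-0.3  0.5 -0.9] m [ 0.01  0.02 -0.01] 0.0502 32.0583
stemtop 907 z 0.1022 ((-0.051077842712402344, -0.05556606501340866), (0.06019585207104683, 0.024025069549679756), 89.86824798583984)
jawtop 656 z 0.0522 ((-0.020860299468040466, -0.052551448345184326), (0.04141409322619438, 0.05801169574260712), 5.583249568939209)
arm 371 z 0.0732 ((0.05736897513270378, -0.07675547897815704), (0.06564806401729584, 0.023044977337121964), 81.01065063476562)
```

View pics/w6.png

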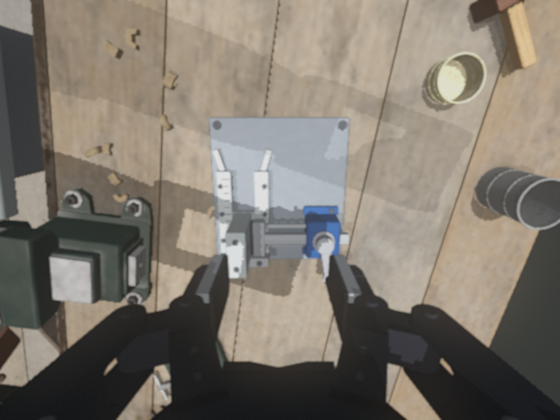

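w6 shows the jaw at (262,240) closed against the stem of the bracket at (238,240), and the tin at (455,78) unchanged. The crank arm now points to the stop side.

```bash
python3 -c "
from h import *
st('end'); job_done()"
```

```text
end xyz [-1.00e-04  3.44e-02  2.99e-01] f [0.3 0.5 0.6] m [ 0.01 -0.01 -0.02] 0.0499 32.1083
the job is handed in; nothing more can be done
```

The bracket is home against the end stop and clamped, and I handed the job in at 32 s of the 59 s allowed. The interface gives no verdict, so these are my own last checks.

- **Insertion:** I gripped the bracket across its stem, entered the track from the open end with almost no side force, and met the end stop at y = -0.0546 in the fixture frame. After release it measured (-0.0496, -0.0552) against home at (-0.050, -0.055), standing on the track floor.
- **Clamping:** I turned the crank from about 0.06 to about 3.1 rad by the tool's position. Handle resistance rose from about 2.95 rad to roughly 20 N. The tool read 3.05 rad when I eased off to let go.
- **Final look:** The bracket is at (-0.0511, -0.0556), parallel to the track and at the same height. The jaw pushed it about 1.5 mm sideways, which matches the slot clearance and is within the 3.5 mm limit. The robot stands clear.

**Not checked or in disagreement:**
- I inferred the jaw force from the handle resistance and the bracket's sideways shift; I did not measure it.
- The crank handle was hidden by the fingers in the last picture.
- I checked the brass tin only by eye and did not re-measure the oil can. The arm never worked near either of them.
- The first lowering onto the apron stopped early on its force limit with a light touch, so I raised it about 1 mm and continued.

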